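# Feel out the hidden catch and spring the instrument case

### The arm

A 7-joint arm with a two-finger parallel gripper is mounted at the origin on the work surface. World frame = base frame: x ahead of the robot, y to its left, z up, the work surface at z = 0. Lengths are in m, angles in rad, forces in N, time in s.
With the tool pointing down it reaches from about 0.425 to 0.925 m from the base axis. Payload 6.8 kg.
Tool frame: the origin (TCP) lies midway between the tips of the shut fingers; the grasp point (between the pads) lies 19 mm behind it; z points along the fingers, y is the direction in which the jaws open and shut (so a half turn about z gives the same grasp; the last joint's range is limited). The gripper opens to 85 mm and grips with 20 to 120 N. Pads are 22 mm wide; open, the fingers measure 114 mm over their backs; the gripper's body (76 mm by 85 mm) begins 54 mm behind the grasp point. The pads swing forward as they close: fully open they stand 13 mm farther back than shut.
Start: joints at [1.114, 0.477, 0.022, 1.555, -0.011, 1.109, -0.083], TCP at [0.231, -0.634, 0.231] pointing down, gripper open.
Joint ranges: [-2.96, 2.96], [-0.34, 2.1], [-1.41, 1.46], [0.24, 2.44], [-1.37, 4.51], [0.17, 1.92], [-2.96, 2.96]. Speed limits (rad/s): [2.39, 2.39, 3.14, 3.14, 3.14, 3.14, 3.14].

### API

Orientations are given as a rotation vector (axis times angle).
In Python, from bench import r gives the robot as it stands. The module is installed in compiled form; this text tells all that it offers.
- The arm moves only by the tool apply_moves, never from a script. Its argument "plan" is a list that holds one entry, the list of rows, each a list of 7 numbers: the turn, a rotation vector about the tool's x, y, z scaled (see below), then the shift along the tool's x, y, z scaled (see below), then the closure, from -1 (fully open) to 1 (shut). In form: [[[wx, wy, wz, tx, ty, tz, grip], ...]]. A call has 1 to 12 rows; each row is the pose to reach, as a shift and turn from the pose commanded when the call began, along the tool's axes at that moment, turning the shorter way round; what a row does not reach only later rows make up. The controller multiplies each number of a shift by 0.4 m and each number of a turn by 180 degrees. A row lasts 1/12 s, in which the tool goes at most 41.7 mm and 7.16 degrees, less where a joint would pass 70% of its speed; a pose out of reach is approached as far as the arm can. A call with a number of a shift or a turn outside -1 to 1 is refused whole. A call with a gripper value outside its range is refused whole. The fingers move at their own pace and stop on an object; "force" is the grip in N (left out, the last holds). Time passes only in rows, so rows that repeat a pose let the fingers close. It gives the time, the measured TCP pose, the force and the opening at its end, in the units of the state.
- r.get_obs(): the state, without advancing time (a new reading comes with each control period).
- r.grab_frame(name): name is "scene" or "top"; returns a dict with "pixels" (480x640x3 uint8, blue, green, red), "fx", "fy", "cx", "cy" (pixels), "pose" (4x4, takes a point from camera to world coordinates). Camera axes: x right, y up, looking along -z (the intrinsics and any distortion apply to the point x, -y, -z); pixel columns grow to the right and rows downward; lengths in m; the calibration is good to about 2 mm. A picture is of the moment at which its call begins. There is no depth.
- r.hand_in(): hands the job in, once; it reports no verdict.
The state is a dict: "clock": time; "joints": joint angles; "qvel": joint speeds; "tau": joint torques, N m; "tcp_pos": TCP position; "orientation": TCP orientation; "contact_force": force on the tool from outside, world axes, zero at the start; "moment": the same for the moment, N m; "grip_width": finger opening in m.
Only numpy, scipy, OpenCV 4.12 (cv2) and the standard library are available. Lean on these libraries where they do the work, as an engineer would, in place of code of your own. Each camera call takes 0.05 s, during which the arm holds its last target. There are 200 camera calls.

### The job

The wide flat instrument case on the bench is shut by a catch hidden in a thumb notch somewhere along its front edge. Put a fingertip on one end of the front edge, keep it lightly on the edge and run it along until you come to the notch, then press the catch inside it right down so that the lid springs ajar, and draw back clear. Leave the lid standing ajar, without lifting it any farther, and leave the bottles and other things around the case where they stand.

Things in the scene. Friction and masses are not known exactly. Their poses are not given: they have to be found in the camera images.
- case: flat plastic instrument case, 360 mm wide, 220 deep, 66 high, fixed to the bench. Origin at the centre of its underside; x from its front to the hinged back, y to the left along it, z up. The level, flat-topped front edge is 34 mm deep, from 110 to 76 mm in front of the origin; the lid starts 2 mm behind it, equally high. A carrying handle on the front face reaches 26 mm out, 31 mm up.
- edge_mid (a point): point on the flat top of the front edge, 66 mm above the bench, half-way along (the edge runs 180 mm to either side along this frame's y), 15 mm back from its front face; axes as the case's. NOT the notch: the notch's centre lies anywhere up to 50 mm to either side of here, not given, to be felt or seen. Same plastic all over.
- catch (a joint): catch plate, floor of the thumb notch. Notch: 44 mm along the edge, 28 mm front to back, open at the top and front; the plate (40 x 26 mm) lies 9 mm below the edge's top. Value: how far it is pressed straight down, 0 to 0.007 m. 2 N starts it, 6 N holds it fully down; springs back. From about 0.005 it frees the lid.
- lid (a joint): lid of the case, hinged along the back; value is its opening angle in rad: 0 shut. Freed by the catch it springs up by itself to about 0.13 rad (its front rim some 25 mm up) and stays there.
- amber_a: small brown glass dropper bottle with a blue cap, 42 mm across, 88 mm tall, standing in front of the case; loose, to be left alone. Origin at the centre of its underside
- lamp: squat steel spirit lamp, 68 mm across, 70 mm tall, standing in front of the case; loose, to be left alone. Origin at the centre of its underside
- amber_b: small brown glass bottle with a blue cap, 42 mm across, 88 mm tall, left of the case; loose, to be left alone. Origin at the centre of its underside
- chalkbox: small cardboard box, 55 x 85 x 50 mm high, left of the case; loose, to be left alone. Origin at the centre of its underside
- dish: shallow round covered culture dish, 91 mm across, 20 mm high, left of the case; loose, to be left alone. Origin at the centre of its underside
- reagent: white jar with a red cap, 66 mm across, 125 mm tall, right of the case; loose, to be left alone. Origin at the centre of its underside
- beaker: clear beaker, 68 mm across, 85 mm tall, right of the case; loose, to be left alone. Origin at the centre of its underside

How it is judged:
By the outcome, as a careful person would: the job done as asked, in the order asked, and still so for the second after the job is handed in, with the robot touching nothing.
It also fails if it takes over 54 s, if anything falls off the work surface, if the arm or the gripper's body presses on something with over 40 N, if the wrist force passes 120 N, or if a joint passes its speed limit or range.

## Working session

There is one attempt and no reset: what is moved stays moved. The work goes in short steps, Python scripts to look and compute and a tool call to move; the robot and the scene stay as the last step left them, time stands still between calls to the robot, and variables do not carry over. Pictures are saved under pics/ and viewed, on a budget of 10 in all, crops included, one or two more only if the job needs it, and the job is handed in when it is done.

Besides the shell and the picture viewer there is one more tool, called by a JSON object that holds its "method" and its "body". apply_moves: Moves the arm, as the interface text tells. Its arguments: {"type":"object","properties":{"plan":{"type":"array","items":{"type":"array","items":{"type":"array","items":{"type":"number","minimum":-1,"maximum":1}}}},"force":{"type":"number"}},"required":["plan"]}

```bash
mkdir -p pics; python3 - <<'E'
from bench import r
import cv2,numpy as np
o=r.get_obs();print(o)
for n in("scene","top"):
    f=r.grab_frame(n);cv2.imwrite(f"pics/{n}0.png",f["pixels"]);print(n,{k:(v if k!="pose" else np.round(v,4).tolist()) for k,v in f.items() if k!="pixels"})
E
```

```text
{'clock': 0.0, 'joints': array([ 1.11388751,  0.4778071 ,  0.02233083,  1.55644516, -0.01151423,
        1.10927743, -0.08311609]), 'qvel': array([ 5.52428033e-04,  6.06673648e-04, -2.06180890e-03,  1.70279278e-04,
       -2.26333338e-04,  4.90793329e-05,  4.10339327e-05]), 'tau': array([ 1.47706771e-03, -5.96447289e+01,  1.60873018e+00, -2.81191063e+01,
        1.25535109e-02,  9.49322392e-03,  9.22406429e-06]), 'tcp_pos': array([ 0.23049705, -0.63380524,  0.23032349]), 'orientation': array([-3.09220202e+00, -5.44840273e-01,  6.73983724e-04]), 'contact_force': array([ 0.3515356 ,  0.64591213, -0.29306456]), 'moment': array([-0.0358447 ,  0.01665929,  0.01219014]), 'grip_width': 0.08552439133104557}
scene {'fx': 558.8911391150689, 'fy': 558.8911391150689, 'cx': 309.7504548426253, 'cy': 232.4133486144129, 'pose': [[0.2009, -0.7943, 0.5734, 1.1212], [0.9796, 0.163, -0.1175, -0.0826], [-0.0001, 0.5853, 0.8108, 0.827], [0.0, 0.0, 0.0, 1.0]]}
top {'fx': 459.35220717508383, 'fy': 459.35220717508383, 'cx': 319.3307982552457, 'cy': 239.38879709107144, 'pose': [[-0.0001, 0.9804, -0.1969, 0.4461], [-1.0, 0.0003, 0.0021, 0.0334], [0.0021, 0.1969, 0.9804, 0.8768], [0.0, 0.0, 0.0, 1.0]]}
```

View pics/top0.png

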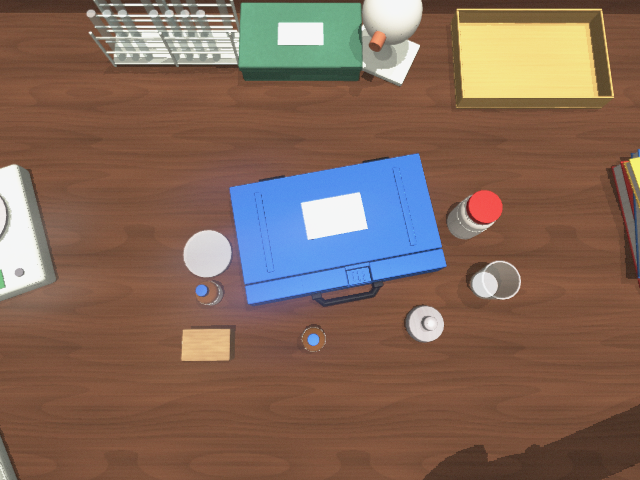

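View pics/scene0.png

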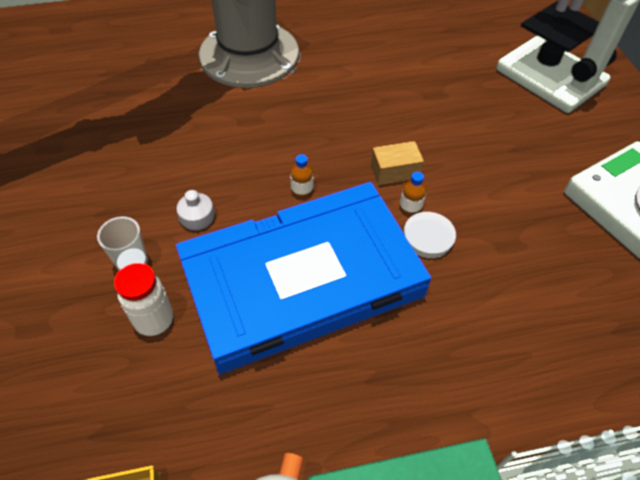

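The top view shows the blue case, with the notch at about (358,275) near the handle. The dropper bottle is at (314,339) and the lamp at (425,323). The scene view shows the same notch at about (267,224).

```bash
cat > h.py <<'E'
import numpy as np,cv2
from bench import r
def ray(f,u,v):
    d=np.array([(u-f["cx"])/f["fx"],-(v-f["cy"])/f["fy"],-1.0]);P=f["pose"];return P[:3,3],P[:3,:3]@d
def onz(f,u,v,z):
    o,d=ray(f,u,v);return o+d*(z-o[2])/d[2]
def tri(f,p,g,q):
    o,d=ray(f,*p);a,e=ray(g,*q);s=np.linalg.lstsq(np.c_[d,-e],a-o,rcond=None)[0]
    x,y=o+s[0]*d,a+s[1]*e;return (x+y)/2,np.linalg.norm(x-y)
E
python3 - <<'E'
from h import *
np.set_printoptions(precision=4,suppress=True)
F={n:r.grab_frame(n) for n in("scene","top")}
for n,f in F.items():
    hsv=cv2.cvtColor(f["pixels"],cv2.COLOR_BGR2HSV)
    m=cv2.inRange(hsv,(100,130,60),(125,255,255))
    m=cv2.morphologyEx(m,cv2.MORPH_OPEN,np.ones((3,3)))
    c=max(cv2.findContours(m,0,2)[0],key=cv2.contourArea)
    h=cv2.convexHull(c);p=cv2.approxPolyDP(h,3,True)[:,0]
    print(n,[(q.tolist(),onz(f,*q,0.066)) for q in p])
f=F["top"]
cv2.imwrite("pics/crops.png",np.vstack([cv2.resize(f["pixels"][225:345,230:460],None,fx=3,fy=3,interpolation=2)[:340],cv2.resize(F["scene"]["pixels"][170:280,170:400],None,fx=3,fy=3,interpolation=2)[:250]]))
E
```

```text
scene [([370, 182], array([0.4955, 0.1562, 0.066 ])), ([430, 276], array([0.7052, 0.1978, 0.066 ])), ([424, 295], array([0.7363, 0.1775, 0.066 ])), ([219, 373], array([ 0.7986, -0.1481,  0.066 ])), ([176, 244], array([ 0.5618, -0.1938,  0.066 ]))]
top [([418, 154], array([ 0.772 , -0.1529,  0.066 ])), ([445, 266], array([ 0.5607, -0.1921,  0.066 ])), ([302, 296], array([0.5075, 0.0622, 0.066 ])), ([248, 303], array([0.4953, 0.1566, 0.066 ])), ([230, 187], array([0.7073, 0.1962, 0.066 ]))]
```

View pics/crops.png

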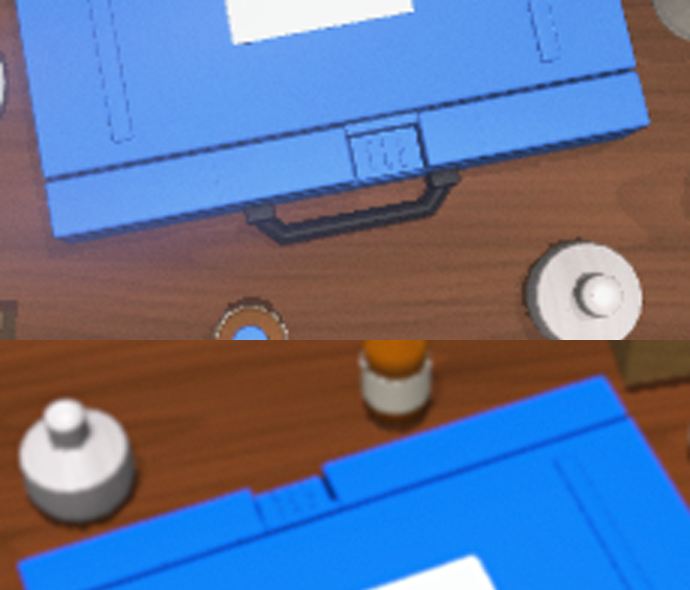

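```bash
cat >> h.py <<'E'
from scipy.spatial.transform import Rotation as R
np.set_printoptions(precision=4,suppress=True)
yaw=0.1845; X=np.array([np.cos(yaw),np.sin(yaw),0]);Y=np.array([-np.sin(yaw),np.cos(yaw),0])
MID=np.array([0.5281,-0.0182,0])+0.110*X   # case origin on bench
def case(p): return np.array([np.dot(p[:2]-MID[:2],X[:2]),np.dot(p[:2]-MID[:2],Y[:2]),p[2]])
def wor(x,y,z): return MID+x*X+y*Y+[0,0,z]
Rt=R.from_matrix(np.c_[X,-Y,[0,0,-1]])
def go(x,y,z):
    o=r.get_obs();Rc=R.from_rotvec(o["orientation"])
    print("shift",Rc.inv().apply(wor(x,y,z)-o["tcp_pos"])/0.4,"turn",(Rc.inv()*Rt).as_rotvec()/np.pi)
def st():
    o=r.get_obs();print("t",o["clock"],"tcp case",case(o["tcp_pos"]),"F",o["contact_force"],"w",o["grip_width"])
E
python3 - <<'E'
from h import *
f=r.grab_frame("top");g=r.grab_frame("scene")
for n,c in dict(LR=(345,128),RR=(418,118),LF=(355,180),RF=(428,168)).items():
    u,v=230+c[0]/3,225+c[1]/3;print(n,case(onz(f,u,v,.066)),case(onz(f,u,v,.057)))
for c in((250,490-340),(325,465-340),(265,530-340),(335,500-340)):
    u,v=170+c[0]/3,170+c[1]/3;print("sc",case(onz(g,u,v,.066)))
print("lamp",case(onz(f,425,323,.035)),"amber_a",case(onz(f,314,339,.088)),"jar",case(onz(f,485,207,.125)),"beaker",case(onz(f,503,280,.085)))
print("notch-left corner 2 views",tri(f,(445,266),g,(176,244)),tri(f,(248,303),g,(370,182)))
go(-.098,-.16,.16)
E
```

```text
LR [-0.0801 -0.0012  0.066 ] [-0.079 -0.002  0.057]
RR [-0.0822 -0.045   0.066 ] [-0.0811 -0.0463  0.057 ]
LF [-0.1115 -0.001   0.066 ] [-0.1107 -0.0018  0.057 ]
RF [-0.1124 -0.0447  0.066 ] [-0.1116 -0.046   0.057 ]
sc [-0.108  -0.0443  0.066 ]
sc [-0.1089  0.0015  0.066 ]
sc [-0.0783 -0.0455  0.066 ]
sc [-0.0831 -0.002   0.066 ]
lamp [-0.2014 -0.1262  0.035 ] amber_a [-0.1917  0.0752  0.088 ] jar [-0.0294 -0.2498  0.125 ] beaker [-0.1536 -0.2641  0.085 ]
notch-left corner 2 views (array([ 0.5609, -0.1933,  0.0644]), np.float64(0.0015294657620404852)) (array([0.4953, 0.1564, 0.0658]), np.float64(0.00042861792812429954))
shift [ 1.1894 -0.7935  0.1779] turn [-0.0002  0.      0.0523]
```

{"method": "apply_moves", "body": {"plan": [[[0,0,0.02,0.3,-0.2,0,1],[0,0,0.0523,0.8,-0.54,0,1],[0,0,0.0523,0.8,-0.54,0,1],[0,0,0.0523,0.8,-0.54,0,1],[0,0,0.0523,0.8,-0.54,0,1],[0,0,0.0523,0.8,-0.54,0,1],[0,0,0.0523,0.8,-0.54,0,1],[0,0,0.0523,0.8,-0.54,0,1],[0,0,0.0523,0.8,-0.54,0,1],[0,0,0.0523,0.8,-0.54,0,1],[0,0,0.0523,0.8,-0.54,0,1],[0,0,0.0523,0.8,-0.54,0,1]]], "force": 30}}

```text
clock: 1.3
tcp_pos: [0.4578, -0.3217, 0.2313]
orientation: [3.128, 0.292, -0.0]
contact_force: [-0.9, -0.9, -0.3]
grip_width: 0.0004
```

```bash
python3 -c "
from h import *
st();go(-.098,-.16,.11)"
```

```text
t 1.3 tcp case [-0.2348 -0.2855  0.2313] F [-0.8919 -0.9355 -0.3223] w 0.00037371427386704214
shift [ 0.3426 -0.3132  0.3032] turn [0.0001 0.0001 0.0005]
```

{"method": "apply_moves", "body": {"plan": [[[0,0,0,0.1,-0.1,0,1],[0,0,0,0.2,-0.2,0,1],[0,0,0,0.3,-0.28,0,1],[0,0,0,0.342,-0.313,0,1],[0,0,0,0.342,-0.313,0,1],[0,0,0,0.342,-0.313,0.1,1],[0,0,0,0.342,-0.313,0.2,1],[0,0,0,0.342,-0.313,0.28,1],[0,0,0,0.342,-0.313,0.303,1],[0,0,0,0.342,-0.313,0.303,1],[0,0,0,0.342,-0.313,0.303,1],[0,0,0,0.342,-0.313,0.303,1]]]}}

```text
clock: 2.3
tcp_pos: [0.5706, -0.1752, 0.1124]
orientation: [3.127, 0.287, 0.005]
contact_force: [1.1, 0.0, -0.0]
grip_width: -0.0
```

```bash
python3 - <<'E'
from h import *
st();go(-.098,-.16,.07)
a=r.grab_frame("scene")["pixels"][130:370,100:420];b=r.grab_frame("top")["pixels"][170:350,300:540]
cv2.imwrite("pics/close.png",np.vstack([cv2.resize(a,(480,360)),cv2.resize(b,(480,360))])[:600])
E
```

```text
t 2.3 tcp case [-0.097  -0.1621  0.1124] F [ 1.0772  0.0385 -0.0301] w -2.0397619094553388e-05
shift [-0.0028 -0.0054  0.106 ] turn [ 0.0006 -0.001  -0.0005]
```

View pics/close.png

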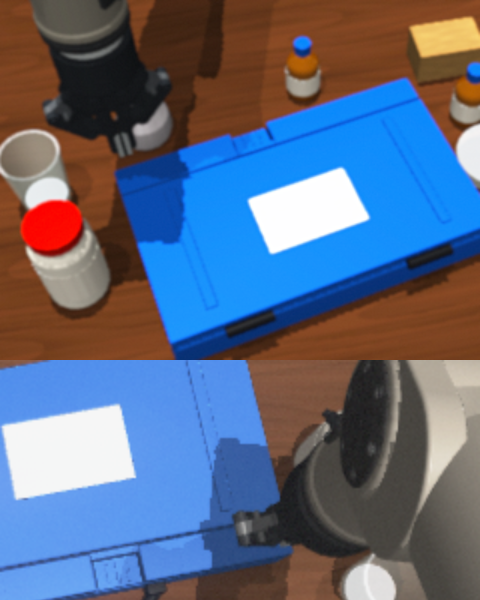

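The fingertip hangs above the right end of the front edge: scene crop about (122,150), top crop about (245,528). Next is the descent.

{"method": "apply_moves", "body": {"plan": [[[0,0,0,0,0,0.03,1],[0,0,0,0,0,0.06,1],[0,0,0,0,0,0.085,1],[0,0,0,0,0,0.095,1],[0,0,0,0,0,0.1,1],[0,0,0,0,0,0.1,1],[0,0,0,0,0,0.1,1]]]}}

```text
clock: 2.98
tcp_pos: [0.5692, -0.1738, 0.07]
orientation: [-3.128, -0.29, 0.0]
contact_force: [-0.2, -0.3, 0.0]
grip_width: 0.0
```

```bash
python3 -c "
from h import *
st();go(-.098,-.16,.066)"
```

```text
t 2.9833 tcp case [-0.0981 -0.1605  0.07  ] F [-0.1877 -0.3365  0.0414] w 3.9145095173633947e-05
shift [ 0.0002 -0.0012  0.0101] turn [-0.  0.  0.]
```

Good: settled at 0.070. Now down in small steps to touch.

{"method": "apply_moves", "body": {"plan": [[[0,0,0,0,0,0.004,1],[0,0,0,0,0,0.007,1],[0,0,0,0,0,0.01,1],[0,0,0,0,0,0.011,1],[0,0,0,0,0,0.011,1]]]}}

```text
clock: 3.4
tcp_pos: [0.5693, -0.1739, 0.0661]
orientation: [3.128, 0.289, 0.001]
contact_force: [-1.9, -0.6, 3.9]
grip_width: 0.0002
```

{"method": "apply_moves", "body": {"plan": [[[0,0,0,0,-0.005,0,1],[0,0,0,0,-0.01,0,1],[0,0,0,0,-0.015,0,1],[0,0,0,0,-0.02,0,1],[0,0,0,0,-0.025,0,1],[0,0,0,0,-0.03,0,1],[0,0,0,0,-0.035,0,1],[0,0,0,0,-0.04,0,1],[0,0,0,0,-0.045,0,1],[0,0,0,0,-0.05,0,1],[0,0,0,0,-0.055,0,1],[0,0,0,0,-0.06,0,1]]]}}

```text
clock: 4.4
tcp_pos: [0.5652, -0.1508, 0.0662]
orientation: [3.127, 0.289, 0.002]
contact_force: [0.6, -3.8, 5.2]
grip_width: 0.0002
```

```bash
python3 -c "
from h import *
st();go(-.098,-.022,.066)"
```

```text
t 4.4 tcp case [-0.0978 -0.1371  0.0662] F [ 0.6291 -3.8217  5.1889] w 0.00016039964575137355
shift [-0.0006 -0.2878  0.0001] turn [ 0.0003 -0.0003 -0.0001]
```

{"method": "apply_moves", "body": {"plan": [[[0,0,0,0,-0.007,0,1],[0,0,0,0,-0.014,0,1],[0,0,0,0,-0.021,0,1],[0,0,0,0,-0.028,0,1],[0,0,0,0,-0.035,0,1],[0,0,0,0,-0.042,0,1],[0,0,0,0,-0.049,0,1],[0,0,0,0,-0.056,0,1],[0,0,0,0,-0.063,0,1],[0,0,0,0,-0.07,0,1],[0,0,0,0,-0.077,0,1],[0,0,0,0,-0.084,0,1]]]}}

```text
clock: 5.4
tcp_pos: [0.559, -0.1178, 0.0661]
orientation: [3.127, 0.288, 0.002]
contact_force: [0.7, -4.5, 5.5]
grip_width: 0.0003
```

{"method": "apply_moves", "body": {"plan": [[[0,0,0,0,-0.007,0,1],[0,0,0,0,-0.014,0,1],[0,0,0,0,-0.021,0,1],[0,0,0,0,-0.028,0,1],[0,0,0,0,-0.035,0,1],[0,0,0,0,-0.042,0,1],[0,0,0,0,-0.049,0,1],[0,0,0,0,-0.056,0,1],[0,0,0,0,-0.063,0,1],[0,0,0,0,-0.07,0,1],[0,0,0,0,-0.077,0,1],[0,0,0,0,-0.084,0,1]]]}}

```text
clock: 6.4
tcp_pos: [0.5525, -0.0844, 0.0659]
orientation: [3.128, 0.289, 0.001]
contact_force: [0.6, -3.4, 3.9]
grip_width: -0.0002
```

```bash
python3 -c "
from h import *
st();go(-.098,-.022,.066)"
```

```text
t 6.4 tcp case [-0.0981 -0.0695  0.0659] F [ 0.6214 -3.4056  3.8683] w -0.00020356555571521192
shift [ 0.0003 -0.1188 -0.0003] turn [ 0.0002 -0.0001 -0.0001]
```

{"method": "apply_moves", "body": {"plan": [[[0,0,0,0,-0.007,0.0003,1],[0,0,0,0,-0.014,0.0005,1],[0,0,0,0,-0.021,0.0005,1],[0,0,0,0,-0.028,0.0005,1],[0,0,0,0,-0.035,0.0005,1],[0,0,0,0,-0.042,0.0005,1],[0,0,0,0,-0.049,0.0005,1],[0,0,0,0,-0.056,0.0005,1],[0,0,0,0,-0.063,0.0005,1],[0,0,0,0,-0.07,0.0005,1],[0,0,0,0,-0.077,0.0005,1],[0,0,0,0,-0.082,0.0005,1]]]}}

```text
clock: 7.4
tcp_pos: [0.5458, -0.0511, 0.0653]
orientation: [-3.127, -0.29, 0.001]
contact_force: [-0.5, -0.3, 0.0]
grip_width: -0.0
```

{"method": "apply_moves", "body": {"plan": [[[0,0,0,0,-0.004,0,1],[0,0,0,0,-0.008,0,1],[0,0,0,0,-0.011,0,1]]]}}

```text
clock: 7.65
tcp_pos: [0.5449, -0.0468, 0.065]
orientation: [-3.127, -0.291, 0.002]
contact_force: [0.2, -0.4, -0.7]
grip_width: 0.0
```

{"method": "apply_moves", "body": {"plan": [[[0,0,0,0,-0.004,0,1],[0,0,0,0,-0.008,0,1],[0,0,0,0,-0.011,0,1]]]}}

```text
clock: 7.9
tcp_pos: [0.5446, -0.043, 0.0654]
orientation: [-3.128, -0.29, 0.0]
contact_force: [0.1, -0.7, 0.3]
grip_width: 0.0001
```

```bash
python3 -c "
from h import *
st();go(-.098,-.022,.066)"
```

```text
t 7.9 tcp case [-0.0983 -0.0274  0.0654] F [ 0.0842 -0.7283  0.2524] w 0.00012217800078737306
shift [ 0.0007 -0.0135 -0.0015] turn [-0.0001  0.0001  0.    ]
```

Contact was lost over the notch, between y≈-0.07 and -0.035, which agrees with the vision. I'll centre the finger and go down to just above the plate.

{"method": "apply_moves", "body": {"plan": [[[0,0,0,0,-0.006,0,1],[0,0,0,0,-0.0135,0,1],[0,0,0,0,-0.0135,0.006,1],[0,0,0,0,-0.0135,0.012,1],[0,0,0,0,-0.0135,0.018,1],[0,0,0,0,-0.0135,0.018,1]]]}}

```text
clock: 8.4
tcp_pos: [0.5433, -0.0382, 0.0577]
orientation: [3.128, 0.289, -0.002]
contact_force: [-0.8, -0.7, 0.7]
grip_width: 0.0
```

{"method": "apply_moves", "body": {"plan": [[[0,0,0,0,0,0.004,1],[0,0,0,0,0,0.008,1],[0,0,0,0,0,0.01,1],[0,0,0,0,0,0.01,1]]]}}

```text
clock: 8.73
tcp_pos: [0.5437, -0.0381, 0.0543]
orientation: [3.128, 0.289, -0.0]
contact_force: [-0.8, 0.1, 2.9]
grip_width: 0.0005
```

```bash
python3 -c "
from h import *
st();go(-.098,-.022,.05)"
```

```text
t 8.7333 tcp case [-0.0983 -0.0225  0.0543] F [-0.7647  0.1019  2.8586] w 0.0005128220797704444
shift [ 0.0008 -0.0012  0.0107] turn [ 0.      0.0001 -0.0001]
```

{"method": "apply_moves", "body": {"plan": [[[0,0,0,0,0,0.003,1],[0,0,0,0,0,0.006,1],[0,0,0,0,0,0.009,1],[0,0,0,0,0,0.011,1],[0,0,0,0,0,0.0125,1],[0,0,0,0,0,0.0125,1],[0,0,0,0,0,0.0125,1]]]}}

```text
clock: 9.32
tcp_pos: [0.5437, -0.0382, 0.0499]
orientation: [3.128, 0.289, -0.0]
contact_force: [-3.5, -0.2, 9.8]
grip_width: 0.0001
```

```bash
python3 - <<'E'
from h import *
st()
a=r.grab_frame("scene")["pixels"][130:370,100:440]
cv2.imwrite("pics/press.png",cv2.resize(a,None,fx=2,fy=2))
E
```

```text
t 9.3167 tcp case [-0.0983 -0.0225  0.0499] F [-3.5259 -0.1549  9.7925] w 7.98746430005293e-05
```

View pics/press.png

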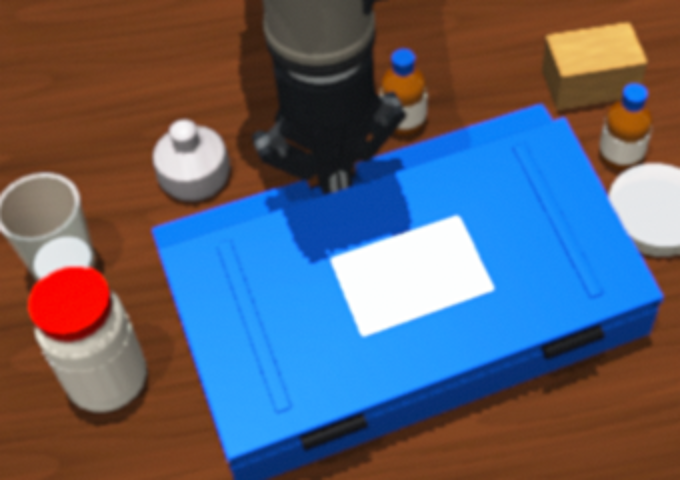

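The catch is fully down at z=0.050 with 9.8 N. The lid is ajar: its rim stands above the front edge, with a step at about (550,115). Fx is -3.5 N, so I'll ease forward (the notch is open at the front) while rising, to avoid dragging the lid.

{"method": "apply_moves", "body": {"plan": [[[0,0,0,-0.004,0,-0.006,1],[0,0,0,-0.012,0,-0.012,1],[0,0,0,-0.025,0,-0.02,1],[0,0,0,-0.04,0,-0.035,1],[0,0,0,-0.055,0,-0.06,1],[0,0,0,-0.065,0,-0.09,1],[0,0,0,-0.075,0,-0.14,1],[0,0,0,-0.085,0,-0.2,1],[0,0,0,-0.09,0,-0.27,1],[0,0,0,-0.09,0,-0.34,1],[0,0,0,-0.09,0,-0.36,1],[0,0,0,-0.09,0,-0.36,1]]]}}

```text
clock: 10.37
tcp_pos: [0.5097, -0.0447, 0.1966]
orientation: [3.127, 0.289, 0.009]
contact_force: [1.1, 0.8, -1.1]
grip_width: -0.0002
```

{"method": "apply_moves", "body": {"plan": [[[0,0,0,0,0.1,-0.05,1],[0,0,0,0,0.2,-0.1,1],[0,0,0,0,0.3,-0.1,1],[0,0,0,0,0.4,-0.1,1],[0,0,0,0,0.5,-0.1,1],[0,0,0,0,0.6,-0.1,1],[0,0,0,0,0.7,-0.1,1],[0,0,0,0,0.7,-0.1,1],[0,0,0,0,0.7,-0.1,1],[0,0,0,0,0.7,-0.1,1]]]}}

```text
clock: 11.2
tcp_pos: [0.559, -0.3188, 0.2317]
orientation: [-3.126, -0.289, 0.003]
contact_force: [0.7, 0.6, -0.8]
grip_width: 0.0002
```

```bash
python3 - <<'E'
from h import *
st()
a=r.grab_frame("scene")["pixels"][130:370,80:480];b=r.grab_frame("top")["pixels"][130:370,160:560]
cv2.imwrite("pics/fin.png",np.vstack([cv2.resize(x,(500,300)) for x in(a,b)]))
E
```

```text
t 11.2 tcp case [-0.1348 -0.3012  0.2317] F [ 0.6988  0.5849 -0.7722] w 0.00018053829831919354
```

View pics/fin.png

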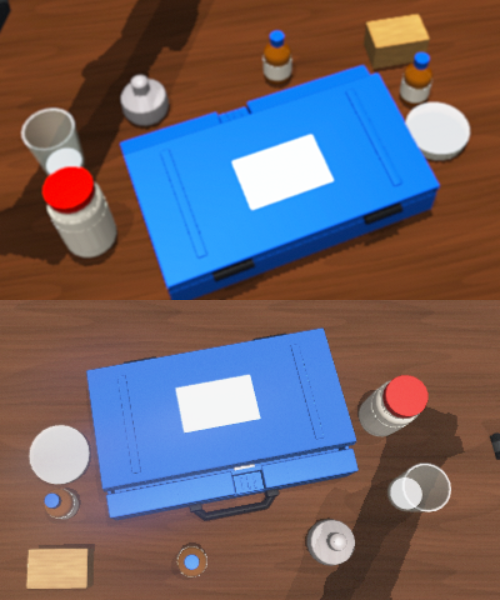

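```bash
python3 - <<'E'
from h import *
f=r.grab_frame("top")
for z in(.066,.091,.115):print(z,case(onz(f,443,245,z)),case(onz(f,246,280,z)))
t0=cv2.imread("pics/top0.png")
for n,(u,v) in dict(amber_a=(314,339),lamp=(425,323),amber_b=(208,292),box=(205,345),dish=(207,253),jar=(480,210),beaker=(495,280)).items():
    s=22;T=t0[v-s:v+s,u-s:u+s];I=f["pixels"][v-s-8:v+s+8,u-s-8:u+s+8]
    print(n,np.array(cv2.minMaxLoc(cv2.matchTemplate(I,T,5))[3])-8)
print(r.hand_in());st()
E
```

```text
0.066 [-0.0722 -0.1824  0.066 ] [-0.0696  0.1751  0.066 ]
0.091 [-0.0755 -0.1747  0.091 ] [-0.073   0.1718  0.091 ]
0.115 [-0.0787 -0.1674  0.115 ] [-0.0763  0.1685  0.115 ]
amber_a [0 0]
lamp [0 0]
amber_b [0 0]
box [0 0]
dish [0 0]
jar [0 0]
beaker [0 0]
the job is handed in; nothing more can be done
None
the job is handed in; nothing more can be done
```

The catch is pressed, the lid is standing ajar, the arm is clear and the job is handed in at about 11 s of the 54 s limit.

- **Finding the notch:** I set the shut fingertips down at the right end of the front edge and ran them along it. The vertical force was about 4–5.5 N, plus about 4 N of friction. Contact was lost on reaching the notch, which the pictures put about 22 mm right of the middle.
- **Pressing the catch:** I pressed it right down, ending at z = 0.050 m with 9.8 N, and the lid sprang up. I then drew back forwards and up, so as not to drag the lid, and moved off to the right.
- **Last checks:** The final pictures show the lid ajar and the fingers touching nothing. All seven loose things matched their first position in the top view to the pixel.
- **Less certain:** I did not measure the lid's angle. The rim's position in one view only fits loosely with the expected height of about 25 mm. At full press the fingers felt about 3.5 N sideways, possibly from the lid or the notch wall; it was gone after drawing back.

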